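# Pop the sample-port hatch on the gas analyser

## Task

With the fingertips, press the yellow disc on the gas analyser's sample-port hatch in as far as it goes, just once, then take the fingers away so that the hatch pops up by itself, and keep clear of it for about two seconds to see that it stays fully open. Leave the battery hatch with the blue disc shut and unpressed, and do not pick up or shift anything: the regulators and small parts on the worktop stay where they are.

Things in the scene. Friction and masses are not known exactly. Their poses are not given: they have to be found in the camera images.
- port_box: Sample-port cabinet of the breathing-gas analyser: white bench cabinet, 140 mm deep (its x) by 120 mm wide (its y), hatch top 81 mm above the worktop, screwed down; same shape as the battery cabinet, told apart by the yellow press disc. Origin: centre of its underside; its -x side (small dark display) faces roughly to the robot, z up. Two 8 mm wide side cheeks rise to 81 mm, flush with the hatch.
- port_pad (a point): Centre of the top of the yellow press disc (30 mm across, 3 mm proud) on that hatch, 80 mm from the hinge line, 24 mm from the hatch's free front edge; moves with the hatch. Shut: 35 mm to -x of the cabinet's centre, 84 mm above the worktop, facing up. Pressing in takes 3 to 4 N; the latch lets go from about 3.5 mm in, hard stop at 6.3 mm.
- port_hinge (a point): Middle of that hatch's hinge line, along the cabinet's y near its far (+x) side, 78 mm above the worktop. The aluminium hatch (104 x 100 x 6 mm) has its free edge on the robot's side; that edge swings up on a 104 mm radius to 177 mm above the worktop, gently pushing anything over it.
- port_hatch (a joint): Hatch angle, rad: 0 latched shut, flush; negative pressed in (lets go from about -0.042, stop -0.079); positive open, stop 1.25. Push-push: nothing pops while it is held in; when the finger withdraws, a spring swings it up to 1.25 in 1 to 1.5 s and holds it. Pushed down shut again, it latches. Prying does not open it.
- port_latch (a joint): Sideways position (m) of the follower pin hidden in that latch: 0 = caught in the locking notch, +0.003 to +0.009 while letting go, about -0.002 when the hatch is open, beyond -0.005 only while an opened hatch is being shut and latched again.
- battery_box: Battery cabinet of the analyser (to be left shut): white bench cabinet, 140 mm deep (its x) by 120 mm wide (its y), hatch top 81 mm above the worktop, screwed down; same shape as the sample-port cabinet, told apart by the blue press disc. Origin: centre of its underside; its -x side (small dark display) faces roughly to the robot, z up. Two 8 mm wide side cheeks rise to 81 mm, flush with the hatch.
- battery_pad (a point): Centre of the top of the blue press disc (30 mm across, 3 mm proud) on that hatch, 80 mm from the hinge line, 24 mm from the hatch's free front edge; moves with the hatch. Shut: 35 mm to -x of the cabinet's centre, 84 mm above the worktop, facing up. Pressing in takes 3 to 4 N; the latch lets go from about 3.5 mm in, hard stop at 6.3 mm.
- battery_hinge (a point): Middle of that hatch's hinge line, along the cabinet's y near its far (+x) side, 78 mm above the worktop. The aluminium hatch (104 x 100 x 6 mm) has its free edge on the robot's side; that edge swings up on a 104 mm radius to 177 mm above the worktop, gently pushing anything over it.
- battery_hatch (a joint): Hatch angle, rad: 0 latched shut, flush; negative pressed in (lets go from about -0.042, stop -0.079); positive open, stop 1.25. Push-push: nothing pops while it is held in; when the finger withdraws, a spring swings it up to 1.25 in 1 to 1.5 s and holds it. Pushed down shut again, it latches. Prying does not open it.
- battery_latch (a joint): Sideways position (m) of the follower pin hidden in that latch: 0 = caught in the locking notch, +0.003 to +0.009 while letting go, about -0.002 when the hatch is open, beyond -0.005 only while an opened hatch is being shut and latched again.
- stand: Polished aluminium slotted stand, fixed, 340 mm long (its y) by 110 mm (its x), 12 mm base with 30 mm high slot walls; origin centre of the underside. Lies to the robot's left, roughly along world x. Bystander.
- reg_black: Regulator second stage in matte black, a 66 mm drum 40 mm thick standing on edge in a slot of the stand, 92 mm tall with its mouthpiece up, loose; origin at the middle of its underside, 12 mm above the worktop. Bystander.
- reg_yellow: Regulator second stage in safety yellow, a 66 mm drum 40 mm thick standing on edge in a slot of the stand, 92 mm tall with its mouthpiece up, loose; origin at the middle of its underside, 12 mm above the worktop. Bystander.
- reg_blue: Regulator second stage in cobalt blue, a 66 mm drum 40 mm thick standing on edge in a slot of the stand, 92 mm tall with its mouthpiece up, loose; origin at the middle of its underside, 12 mm above the worktop. Bystander.
- adapter: Stainless torque adapter, stepped round piece standing upright, 32 mm wide at the foot, 46 mm tall, loose; origin centre of its underside. Bystander.
- clamp: White nylon mouthpiece clamp, a flat open ring 35 mm across with two tabs, 10 mm high, loose; origin centre of the ring's underside. Bystander.
- grease: Small clear grease jar, 48 mm wide, 45 mm tall, loose; origin centre of its underside. Bystander.
- oring_tray: Grey O-ring tray 100 x 150 mm, 22 mm high, loose; origin centre of its underside. Bystander.

How it is judged:
On the way, in this order (a step that is already met when the one before it is completed fails the run):
1. the sample-port hatch is pressed in by the fingers far enough for its latch to let go (value of joint port_hatch below -0.038 rad and contact force between the fingers and port_box above 0.5 N), for 0.02 s.
2. the hatch has popped fully open and stays so for 1.5 s with nothing touching its cabinet (value of joint port_hatch above 1.1 rad and contact force between anything else and port_box below 0.2 N), for 1.5 s.
At the end, for the whole second after the job is handed in: The sample-port hatch stands open at more than 1.1 rad (stop 1.25) and at rest, the battery hatch is shut (within 0.02 rad), and every loose thing is within 20 mm of its starting place (value of joint port_hatch above 1.1 rad and velocity of joint port_hatch between -0.1 and 0.1 rad/s and value of joint battery_hatch between -0.02 and 0.02 rad and distance of each of reg_black, reg_yellow, reg_blue, adapter, clamp, grease, oring_tray from where it was at the start of the episode below 0.02 m); the robot touches nothing.
It fails at once if the popped sample-port hatch is pushed shut again (a second press) (value of joint port_latch below -0.005 m).
It fails at once if the battery hatch is pressed or opened (value of joint battery_hatch below -0.02 rad or value of joint battery_hatch above 0.05 rad).
It fails at once if a regulator or small part is shifted, lifted or knocked by more than 20 mm (distance of any of reg_black, reg_yellow, reg_blue, adapter, clamp, grease, oring_tray from where it was at the start of the episode above 0.02 m).
It also fails if it takes over 35 s, if anything falls off the work surface, if the arm or the gripper's body presses on something with over 40 N, if the wrist force passes 120 N, or if a joint passes its speed limit or range.

## Robot

A 7-joint arm with a two-finger parallel gripper is mounted at the origin on the work surface. World frame = base frame: x ahead of the robot, y to its left, z up, the work surface at z = 0. Lengths are in m, angles in rad, forces in N, time in s.
With the tool pointing down it reaches from about 0.425 to 1.025 m from the base axis. Payload 3.6 kg.
Tool frame: the origin (TCP) lies midway between the tips of the shut fingers; the grasp point (between the pads) lies 19 mm behind it (bot.grasp_offset is the distance from the TCP to the grasp point, in m); z points along the fingers, y is the direction in which the jaws open and shut (so a half turn about z gives the same grasp; the last joint's range is limited). The gripper opens to 85 mm and grips with 20 to 120 N. Pads are 22 mm wide; open, the fingers measure 114 mm over their backs; the gripper's body (76 mm by 85 mm) begins 54 mm behind the grasp point. The pads swing forward as they close: fully open they stand 13 mm farther back than shut.
Start: joints at [-1.248, 0.591, 0.048, 1.609, -0.033, 0.943, -0.034], TCP at [0.294, 0.663, 0.231] pointing down, gripper open.
Joint ranges: [-2.69, 2.69], [-0.47, 2.24], [-1.27, 1.36], [0.19, 2.51], [-1.53, 4.68], [0.08, 2.07], [-3.09, 3.09]. Speed limits (rad/s): [2.57, 2.57, 3.14, 3.14, 3.14, 3.14, 3.14].

## Interface

Orientations are given as a unit quaternion [w, x, y, z].
In Python, from station import bot gives the robot as it stands. The module is installed in compiled form; this text tells all that it offers.
- The arm moves only by the tool arm_command, never from a script. Its argument "targets" is a list that holds one entry, the list of rows, each a list of 6 numbers: the shift along the tool's x, y, z in mm, then the turn, a rotation vector about the tool's x, y, z in degrees. A call has 1 to 12 rows; each row is the pose to reach, as a shift and turn from the pose commanded when the call began, along the tool's axes at that moment; what a row does not reach only later rows make up. A row lasts 1/8 s, in which the tool goes at most 62.5 mm and 10.7 degrees, less where a joint would pass 70% of its speed; a pose out of reach is approached as far as the arm can. A call with a gripper value outside its range is refused whole. "gripper" is the opening, from 0 (shut) to 1 (fully open), set as the call begins (left out, the last holds). The fingers move at their own pace and stop on an object; the grip force is fixed at half the most. Time passes only in rows, so rows that repeat a pose let the fingers close. It gives the time, the measured TCP pose, the force and the opening at its end, in the units of the state.
- bot.observe(): the state, without advancing time (a new reading comes with each control period).
- bot.get_image(name): name is "scene" or "top" or "wrist"; returns the picture (384x512x3 uint8, red, green, blue); there is no depth.
- bot.calibration(name): a dict with "vertical_fov" (degrees; the focal length in pixels is half the picture's height over the tangent of half this angle, whatever the lens; pixels are square), "cx", "cy" (the principal point, pixels), "cam_to_world" (4x4, takes a point from camera to world coordinates). Camera axes: x right, y up, looking along -z (the intrinsics and any distortion apply to the point x, -y, -z); pixel columns grow to the right and rows downward; lengths in m; the calibration is good to about 2 mm. A picture is of the moment at which its call begins: read the wrist's pose just before it. calibration takes no time and is no camera call; for the wrist camera it gives the pose at the moment of the call.
- bot.job_done(): hands the job in, once; it reports no verdict.
The state is a dict: "clock": time; "joint_pos": joint angles; "joint_velocities": joint speeds; "effort": joint torques, N m; "position": TCP position; "orientation": TCP orientation; "wrist_force": force on the tool from outside, world axes, zero at the start; "moment": the same for the moment, N m; "opening": opening from 0.0 (shut) to 1.0 (fully open).
Only numpy, scipy, OpenCV 4.12 (cv2) and the standard library are available. Lean on these libraries where they do the work, as an engineer would, in place of code of your own. Each camera call takes 0.05 s, during which the arm holds its last target. There are 200 camera calls.

## Working session

There is one attempt and no reset: what is moved stays moved. The work goes in short steps, Python scripts to look and compute and a tool call to move; the robot and the scene stay as the last step left them, time stands still between calls to the robot, and variables do not carry over. Pictures are saved under pics/ and viewed, about 8 in all and at most 12, crops included, and the job is handed in when it is done.

Besides the shell and the picture viewer there is one more tool, called after "Emit:" as a command line: name --argument value ..., lists and objects as JSON in quotes. arm_command: Moves the arm, as the interface text tells. Its arguments: {"type":"object","properties":{"targets":{"type":"array"},"gripper":{"type":"number"}},"required":["targets"]}

```bash
mkdir -p pics
cat > h.py <<'E'
import numpy as np, cv2
from station import bot
from scipy.spatial.transform import Rotation as R
def ray(c,u,v):
    f=192/np.tan(np.radians(c["vertical_fov"]/2)); T=np.array(c["cam_to_world"])
    d=T[:3,:3]@np.array([(u-c["cx"])/f,-(v-c["cy"])/f,-1]); return T[:3,3],d
def plane(c,u,v,z):
    o,d=ray(c,u,v); return o+d*(z-o[2])/d[2]
def rot(q): return R.from_quat([q[1],q[2],q[3],q[0]])
def blobs(im,lo,hi,amin=30):
    m=cv2.inRange(cv2.cvtColor(im,cv2.COLOR_RGB2HSV),lo,hi)
    n,l,s,c=cv2.connectedComponentsWithStats(m)
    return [(s[i].tolist(),c[i].round(1).tolist()) for i in range(1,n) if s[i][4]>=amin]
E
python3 - <<'E'
from h import *
for n in("top","scene"):
    c=bot.calibration(n); im=bot.get_image(n); cv2.imwrite(f"pics/{n}.png",im[:,:,::-1])
    print(n,c)
    for nm,lo,hi in(("Y",(20,100,90),(35,255,255)),("B",(100,110,60),(125,255,255))):
        for s,p in blobs(im,lo,hi): print(nm,s,p,plane(c,*p,.084).round(3))
o=bot.observe();print(o["position"],o["orientation"],o["clock"],rot(o["orientation"]).as_matrix().round(3))
E
```

```text
top {'vertical_fov': 46.48639088299045, 'cx': 248.5796641045852, 'cy': 191.6789717433679, 'cam_to_world': array([[ 0.02210887,  0.99368795, -0.10997932,  0.43358691],
       [-0.99964089,  0.02030601, -0.01748595, -0.01698343],
       [-0.01514234,  0.11032642,  0.99378005,  1.31510695],
       [ 0.        ,  0.        ,  0.        ,  1.        ]])}
Y [142, 71, 10, 13, 74] [146.5, 76.7] [0.895 0.304 0.084]
Y [215, 73, 8, 12, 70] [218.5, 78.1] [0.894 0.098 0.084]
Y [288, 74, 7, 12, 68] [290.7, 78.9] [ 0.895 -0.108  0.084]
Y [108, 166, 24, 17, 206] [121.9, 175.0] [0.609 0.36  0.084]
Y [492, 217, 20, 6, 55] [501.1, 220.4] [ 0.505 -0.686  0.084]
Y [319, 230, 11, 11, 90] [323.9, 235.0] [ 0.455 -0.204  0.084]
Y [0, 349, 48, 35, 1322] [20.5, 366.9] [0.086 0.604 0.084]
B [41, 157, 11, 10, 99] [46.3, 161.5] [0.644 0.575 0.084]
B [39, 191, 11, 10, 101] [44.0, 195.6] [0.547 0.575 0.084]
B [102, 201, 24, 16, 201] [115.9, 209.0] [0.514 0.371 0.084]
B [213, 207, 10, 10, 80] [217.3, 211.7] [0.512 0.09  0.084]
B [36, 226, 11, 10, 101] [41.0, 230.7] [0.45  0.576 0.084]
B [40, 346, 51, 38, 1797] [65.7
[... 1126 characters left out ...]
22] [458.0, 32.2] [-0.123  0.792  0.084]
B [464, 33, 13, 11, 77] [469.9, 37.6] [-0.084  0.823  0.084]
B [435, 44, 55, 47, 1550] [463.3, 67.1] [0.09  0.738 0.084]
B [367, 57, 45, 42, 1451] [388.6, 77.6] [0.13  0.475 0.084]
B [447, 147, 11, 11, 96] [451.6, 152.2] [0.484 0.569 0.084]
B [378, 163, 22, 18, 345] [388.3, 172.1] [0.548 0.374 0.084]
B [279, 165, 9, 7, 51] [283.1, 168.2] [0.515 0.089 0.084]
B [458, 173, 12, 10, 107] [463.2, 177.5] [0.58  0.57  0.084]
B [470, 201, 13, 11, 125] [476.0, 205.9] [0.677 0.569 0.084]
[0.29317916 0.66223926 0.23022655] [-1.56135782e-04  2.06828910e-01  9.78376574e-01 -1.02800729e-03] 0.1 [[-0.914  0.405 -0.001]
 [ 0.405  0.914 -0.002]
 [-0.    -0.002 -1.   ]]
```

View pics/top.png

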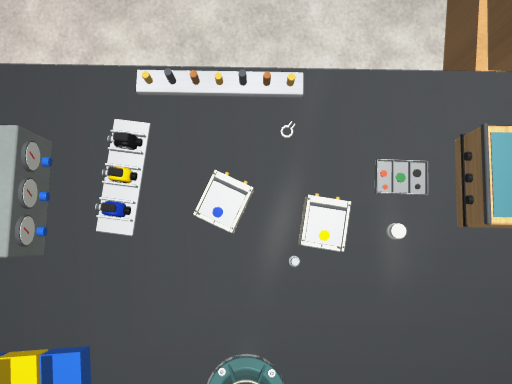

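View pics/scene.png

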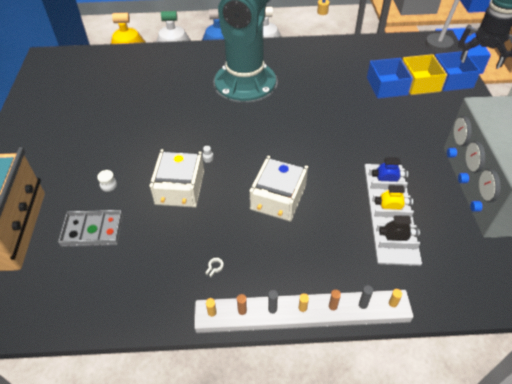

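Top view: the yellow disc is at pixel (324,235), which gives world (0.455,-0.204). The scene view puts it at (179,158), or (0.458,-0.204), so the two agree. The blue disc is at (217,212), or (0.513,0.09), and the adapter is at (294,261). I'll shut the fingers and travel high.

Emit:
arm_command --targets '[[[-33, -44, -25, 0, 0, 5], [-66, -89, -50, 0, 0, 10], [-99, -133, -50, 0, 0, 15], [-145, -167, -50, 0, 0, 20], [-191, -201, -50, 0, 0, 25], [-238, -236, -50, 0, 0, 30], [-284, -270, -50, 0, 0, 35], [-330, -304, -50, 0, 0, 40], [-376, -338, -50, 0, 0, 45], [-376, -338, -50, 0, 0, 45], [-376, -338, -50, 0, 0, 45]]]' --gripper 0

```text
clock: 1.48
position: [0.5, 0.2019, 0.281]
orientation: [-0.0, 0.566, 0.825, -0.0]
wrist_force: [-0.1, 0.2, -0.4]
opening: 0.001
```

Run:
```python
from h import *
o=bot.observe();r=rot(o["orientation"]);p=np.array(o["position"])
print(p.round(4),r.as_matrix().round(3),np.round(o["joint_pos"],2))
print(r.inv().apply(np.array([.450,-.204,.25])-p)*1000)
```

```text
[0.5    0.2019 0.281 ] [[-0.36   0.933 -0.001]
 [ 0.933  0.36   0.   ]
 [ 0.001 -0.001 -1.   ]] [-0.74  0.31  0.35  1.99 -0.14  0.87  0.05]
[-360.63376322 -192.90160691   30.96593032]
```

Emit:
arm_command --targets '[[[-45, -24, 0, 0, 0, 6], [-90, -48, 0, 0, 0, 12], [-135, -72, 5, 0, 0, 18], [-180, -96, 10, 0, 0, 24], [-225, -120, 15, 0, 0, 30], [-270, -145, 20, 0, 0, 36], [-315, -169, 25, 0, 0, 42], [-361, -193, 31, 0, 0, 45], [-361, -193, 31, 0, 0, 45], [-361, -193, 31, 0, 0, 45], [-361, -193, 31, 0, 0, 45]]]'

```text
clock: 2.85
position: [0.4513, -0.2022, 0.2501]
orientation: [-0.001, 0.837, 0.547, 0.0]
wrist_force: [-0.3, 0.2, 0.4]
opening: -0.0
```

Run:
```python
from h import *
o=bot.observe();r=rot(o["orientation"]);p=np.array(o["position"])
print(p.round(4),r.as_matrix().round(3),np.round(o["joint_pos"],2),o["wrist_force"])
c=bot.calibration("wrist");im=bot.get_image("wrist");cv2.imwrite("pics/w1.png",im[:,:,::-1])
for s,q in blobs(im,(20,100,90),(35,255,255)):
    P=plane(c,*q,.084);print(s,q,P.round(4),(r.inv().apply(P-p)*1000).round(1))
```

```text
[ 0.4513 -0.2022  0.2501] [[ 0.401  0.916 -0.   ]
 [ 0.916 -0.401  0.001]
 [ 0.001 -0.001 -1.   ]] [-0.17  0.33  0.64  2.12 -0.28  0.78  0.23] [-0.27855086  0.19295549  0.37893414]
[245, 167, 26, 26, 503] [257.7, 179.6] [ 0.4551 -0.204   0.084 ] [ -0.2   4.4 166.1]
```

View pics/w1.png

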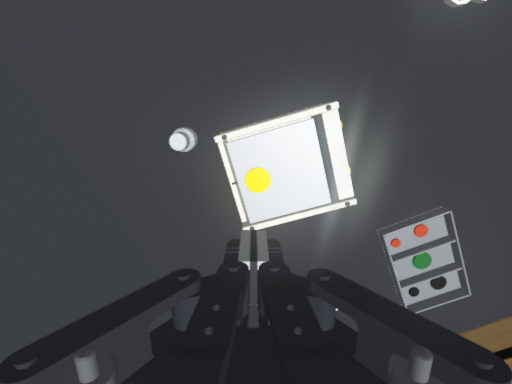

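The close view shows the yellow disc at (258,180), i.e. world (0.455,-0.204,0.084), with the hinge side to the right in the image and the adapter clear at (182,140). I'll descend to just above the disc.

Emit:
arm_command --targets '[[[0, 4, 50, 0, 0, 0], [0, 4, 100, 0, 0, 0], [0, 4, 140, 0, 0, 0], [0, 4, 158, 0, 0, 0], [0, 4, 160, 0, 0, 0], [0, 4, 160, 0, 0, 0]]]'

```text
clock: 3.65
position: [0.4549, -0.2059, 0.0909]
orientation: [0.0, 0.838, 0.546, 0.0]
wrist_force: [0.2, -0.0, 1.4]
opening: -0.001
```

Emit:
arm_command --targets '[[[0, 0, 2, 0, 0, 0], [0, 0, 4, 0, 0, 0], [0, 0, 6, 0, 0, 0], [0, 0, 8, 0, 0, 0], [0, 0, 9, 0, 0, 0], [0, 0, 9, 0, 0, 0]]]'

```text
clock: 4.4
position: [0.4543, -0.2062, 0.0813]
orientation: [-0.0, 0.838, 0.546, 0.0]
wrist_force: [-0.3, 0.1, 2.8]
opening: -0.001
```

Emit:
arm_command --targets '[[[0, 0, 1, 0, 0, 0], [0, 0, 2, 0, 0, 0], [0, 0, 3, 0, 0, 0], [0, 0, 4, 0, 0, 0], [0, 0, 4, 0, 0, 0]]]'

```text
clock: 5.03
position: [0.4543, -0.2063, 0.0778]
orientation: [-0.0, 0.838, 0.545, 0.0]
wrist_force: [-1.3, 1.2, 9.9]
opening: -0.001
```

The force rose to 9.9 N at 6.2 mm in, so this is the hard stop. I'll withdraw up and clear.

Emit:
arm_command --targets '[[[0, 0, -50, 0, 0, 0], [-6, -14, -105, 0, 0, 0], [-12, -27, -160, 0, 0, 0], [-12, -27, -215, 0, 0, 0], [-12, -27, -230, 0, 0, 0], [-12, -27, -230, 0, 0, 0], [-12, -27, -230, 0, 0, 0], [-12, -27, -230, 0, 0, 0], [-12, -27, -230, 0, 0, 0], [-12, -27, -230, 0, 0, 0], [-12, -27, -230, 0, 0, 0], [-12, -27, -230, 0, 0, 0]]]'

```text
clock: 6.52
position: [0.4247, -0.2063, 0.3073]
orientation: [0.0, 0.838, 0.546, 0.0]
wrist_force: [0.2, -0.7, -0.3]
opening: 0.001
```

Emit:
arm_command --targets '[[[0, 0, 0, 0, 0, 0], [0, 0, 0, 0, 0, 0], [0, 0, 0, 0, 0, 0], [0, 0, 0, 0, 0, 0], [0, 0, 0, 0, 0, 0], [0, 0, 0, 0, 0, 0], [0, 0, 0, 0, 0, 0], [0, 0, 0, 0, 0, 0], [0, 0, 0, 0, 0, 0], [0, 0, 0, 0, 0, 0], [0, 0, 0, 0, 0, 0], [0, 0, 0, 0, 0, 0]]]'

```text
clock: 8.02
position: [0.4246, -0.2063, 0.3073]
orientation: [0.0, 0.838, 0.546, 0.0]
wrist_force: [0.7, 0.3, -0.4]
opening: 0.002
```

Emit:
arm_command --targets '[[[0, 0, 0, 0, 0, 0], [0, 0, 0, 0, 0, 0], [0, 0, 0, 0, 0, 0], [0, 0, 0, 0, 0, 0], [0, 0, 0, 0, 0, 0], [0, 0, 0, 0, 0, 0], [0, 0, 0, 0, 0, 0], [0, 0, 0, 0, 0, 0]]]'

```text
clock: 9.02
position: [0.4247, -0.2063, 0.3073]
orientation: [-0.0, 0.838, 0.546, 0.0]
wrist_force: [0.5, 0.2, 1.0]
opening: 0.001
```

Run:
```python
from h import *
a=bot.get_image("scene");b=bot.get_image("wrist")
a=cv2.resize(a[120:340,100:400],(400,293))
b=cv2.resize(b,(391,293))
cv2.imwrite("pics/e.png",np.hstack([a,b])[:,:,::-1])
```

```text
(no output)
```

View pics/e.png

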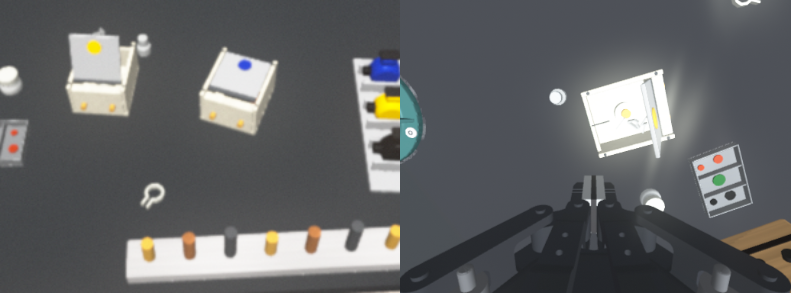

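The left half of the picture shows the yellow-disc hatch standing fully open (disc at (95,47)) and the blue one shut (245,65). In the right half, the fingers are clear of the open hatch. I'll wait a little longer, then hand in.

Emit:
arm_command --targets '[[[0, 0, 0, 0, 0, 0], [0, 0, 0, 0, 0, 0], [0, 0, 0, 0, 0, 0], [0, 0, 0, 0, 0, 0], [0, 0, 0, 0, 0, 0], [0, 0, 0, 0, 0, 0], [0, 0, 0, 0, 0, 0], [0, 0, 0, 0, 0, 0]]]'

```text
clock: 10.12
position: [0.4246, -0.2063, 0.3073]
orientation: [0.0, 0.838, 0.546, 0.0]
wrist_force: [0.3, -0.3, 1.1]
opening: 0.0
```

Run:
```python
from h import *
im=bot.get_image("top");c=bot.calibration("top")
print([q for s,q in blobs(im,(20,100,90),(35,255,255))],[q for s,q in blobs(im,(100,110,60),(125,255,255))])
o=bot.observe();print(o["clock"],o["wrist_force"]);print(bot.job_done())
```

```text
[[146.6, 76.7], [218.5, 78.0], [290.7, 79.0], [121.9, 174.9], [331.7, 212.0], [501.6, 220.6], [20.5, 366.9]] [[46.3, 161.5], [44.0, 195.6], [115.8, 209.0], [217.3, 211.7], [41.1, 230.6], [65.7, 365.6]]
10.175 [ 0.08005775 -0.05019172 -0.56223134]
the job is handed in; nothing more can be done
None
```

I pressed the yellow disc once with the shut fingertips. It went in 6.2 mm and the force rose to about 10 N, which matches the hard stop. I then withdrew to 0.31 m above the worktop and stayed clear for about 4 s before handing in at 10.2 s.

**Last checks:**
- **Sample-port hatch:** the last pictures show it standing open by itself. I judged this by eye and did not measure its angle.
- **Battery hatch:** it is shut, and the blue disc is at the same pixel as at the start.
- **Loose things:** the yellow and blue regulators are within 0.1 pixel of where they began. I did not re-measure the black regulator, adapter, clamp, grease jar or tray, but the arm passed well above or clear of everything except the disc.
- **Forces:** the wrist force was near zero at the end, so the robot was touching nothing. No check failed or disagreed.

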